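# Build up the grooving stack on a spindle arbor

## Task

Build up the grooving stack on the spindle arbor: first the collar that brings the cutter's wings level with the groove in the wooden sample standing beside the arbor, then the cutter the same way up as it lies, then the other collar on top. Work each one down past the rubber O-rings until the whole stack is fully home on the flange with no gaps. Leave the nut off, and leave the samples and everything else on the bench where they are.

Things in the scene. Friction and masses are not known exactly. Their poses are not given: they have to be found in the camera images.
- arbor: Cast-iron holding block fixed to the bench, 90 x 90 x 38 mm, with a round well 66 mm wide in its top; in it lies the flange (58 mm wide) of an upright steel spindle arbor, its top 28 mm above the bench, 10 mm below the block's top. The shaft is 19 mm in diameter, 80 mm tall above the flange, its last 8 mm tapering to 11 mm, with two rubber O-rings. Origin under the block, z along the shaft.
- arbor_seat (a point): Centre of the flange's top, where the lowest ring seats; fingers gripping a ring do not fit in the well. O-rings are centred 8 and 44 mm above it: a ring catches on them with its underside about 9 or 45 mm above the flange, and takes a push of about 10 to 15 N (more than the rings weigh) to squeeze past: while held, by the next ring on top, or by fingertips on its top either side of the shaft.
- arbor_tip (a point): Top end of the shaft, on its axis, 80 mm above the flange; about 14 mm of shaft are left bare above the finished stack (12 + 22 + 32 mm).
- collar_short: The short steel spacing collar: plain ring, 46 mm outside, bore 21.5 mm, 12 mm tall, 0.12 kg, lying flat on the bench; origin at the centre of its underside, z up along the bore.
- collar_tall: The tall steel spacing collar: plain ring, 46 mm outside, bore 21.5 mm, 32 mm tall, 0.29 kg, lying flat on the bench; origin at the centre of its underside, z up along the bore.
- cutter: Grooving cutter, about 0.28 kg: dark steel hub, 42 mm outside, bore 21.5 mm, 22 mm tall, with four wings, 70 mm over their tips. The wings lie 4 to 12 mm above the hub's underside (middle 8 mm), so 10 mm of plain round hub stand above them to grip. It lies on the bench right way up; origin at the centre of the hub's underside, z up along the bore.
- sample_low: Light wooden offcut standing upright, 22 x 75 x 95 mm tall, with a dark 8 mm groove across the face that looks along its +x, its middle 48 mm above the bench (level with the wings when the short collar is under the cutter). Origin under its centre. The sample to match stands about 130 mm to the arbor's +y side; the other sample stands over 200 mm away and does not count.
- sample_high: As sample_low, but its groove's middle is 68 mm above the bench (level with the wings when the tall collar is under the cutter).
- nut: The arbor's steel nut, 35 mm wide, 14 mm high, lying on the bench; not used yet. Origin under its centre.
- spanner: A steel spanner, 190 mm long, lying flat; bystander.
- pencil: A red carpenter's pencil, 175 x 13 x 8 mm, lying flat, long axis x; bystander.
- blank_walnut: A dark round wooden blank with a bore, 80 mm across, 34 mm tall; bystander.
- blank_oak: A light round wooden blank with a bore, 72 mm across, 50 mm tall; bystander.
- square: An aluminium carpenter's square, about 130 mm, 14 mm tall, lying flat; bystander.
- glue: An upright white glue bottle with an orange cap, 60 mm across, 170 mm tall; bystander.
Not all that is in view belongs to the job. Leave any red look-alike of the sample_high alone.

How it is judged:
At the end, for the whole second after the job is handed in: From the flange up: the collar that matches the sample beside the arbor (short for low groove, tall for high), the cutter, the other collar; each within 1.5 mm of its fully seated height and 2.5 mm of the axis, upright within 0.05 rad, at rest (((horizontal distance between sample_low and arbor below 0.2 m and z of collar_short in the frame of arbor_seat between -0.0015 and 0.0015 m and horizontal distance between each of collar_short, cutter, collar_tall and arbor_seat below 0.0025 m and angle between each of collar_short, cutter, collar_tall's own z axis and vertical below 0.05 rad and linear speed of each of collar_short, cutter, collar_tall below 0.02 m/s and z of cutter in the frame of arbor_seat between 0.0105 and 0.0135 m and z of collar_tall in the frame of arbor_seat between 0.0325 and 0.0355 m) or (horizontal distance between sample_high and arbor below 0.2 m and z of collar_tall in the frame of arbor_seat between -0.0015 and 0.0015 m and horizontal distance between each of collar_tall, cutter, collar_short and arbor_seat below 0.0025 m and angle between each of collar_tall, cutter, collar_short's own z axis and vertical below 0.05 rad and linear speed of each of collar_tall, cutter, collar_short below 0.02 m/s and z of cutter in the frame of arbor_seat between 0.0305 and 0.0335 m and z of collar_short in the frame of arbor_seat between 0.0525 and 0.0555 m))); the robot touches nothing.
It fails at once if a wooden sample is shifted by more than 30 mm (distance of any of sample_low, sample_high from where it was at the start of the episode above 0.03 m).
It fails at once if the nut, spanner, pencil, square, glue or a round blank is shifted by more than 30 mm (distance of any of nut, spanner, pencil, blank_walnut, blank_oak, square, glue from where it was at the start of the episode above 0.03 m).
It also fails if it takes over 72 s, if anything falls off the work surface, if the arm or the gripper's body presses on something with over 40 N, if the wrist force passes 120 N, or if a joint passes its speed limit or range.

## Robot

A 6-joint arm with a two-finger parallel gripper is mounted at the origin on the work surface. World frame = base frame: x ahead of the robot, y to its left, z up, the work surface at z = 0. Lengths are in m, angles in rad, forces in N, time in s.
With the tool pointing down it reaches from about 0.3 to 0.875 m from the base axis. Payload 6.4 kg.
Tool frame: the origin (TCP) lies midway between the tips of the shut fingers; the grasp point (between the pads) lies 19 mm behind it; z points along the fingers, y is the direction in which the jaws open and shut (so a half turn about z gives the same grasp; the last joint's range is limited). The gripper opens to 85 mm and grips with 20 to 120 N. Pads are 22 mm wide; open, the fingers measure 114 mm over their backs; the gripper's body (76 mm by 85 mm) begins 54 mm behind the grasp point. The pads swing forward as they close: fully open they stand 13 mm farther back than shut.
Start: joints at [0.976, 0.181, 1.607, -0, 1.354, -0.206], TCP at [0.218, 0.532, 0.231] pointing down, gripper open.
Joint ranges: [-2.99, 2.99], [-0.89, 2.07], [0.3, 2.58], [-1.14, 4.28], [0, 2.63], [-3.12, 3.12]. Speed limits (rad/s): [2.57, 2.57, 3.01, 3.14, 3.14, 3.14].

## Interface

Orientations are given as a unit quaternion [w, x, y, z].
In Python, from station import manip gives the robot as it stands.
- The arm moves only by the shell command python3 -m creep 'ROWS' [FORCE]. ROWS is text: rows parted by semicolons, each of 7 numbers parted by spaces: the shift along the tool's x, y, z in units of 30 mm (1.0 is 30 mm), then the turn, a rotation vector about the tool's x, y, z in units of 6 degrees (1.0 is 6 degrees), then the opening in per cent of the stroke, from 0 (shut) to 100 (fully open). In form: x y z wx wy wz claw; .... A call has 1 to 10 rows; each row shifts and turns the pose as measured when the row begins, along the tool's axes as they then stand; what a row does not reach is not made up. A row lasts 1/8 s, in which the tool goes at most 62.5 mm and 10.7 degrees, less where a joint would pass 70% of its speed; a pose out of reach is approached as far as the arm can. A call is refused whole if a number of a shift passes 1 or a number of a turn 1, either way. A call with a gripper value outside its range is refused whole. The fingers move at their own pace and stop on an object; FORCE is the grip in N (left out, the last holds). Time passes only in rows, so rows that do not move let the fingers close. It gives the time, the measured TCP pose, the force and the opening at its end, in the units of the state.
- manip.observe(): the state, without advancing time (a new reading comes with each control period).
- manip.get_image(name): name is "scene" or "top" or "wrist"; returns a dict with "color" (480x640x3 uint8, blue, green, red), "fovy" (degrees; the focal length in pixels is half the picture's height over the tangent of half this angle, whatever the lens; pixels are square), "cx", "cy" (the principal point, pixels), "extrinsics" (4x4, takes a point from camera to world coordinates). Camera axes: x right, y down, z forward; pixel columns grow to the right and rows downward; lengths in m; the calibration is good to about 2 mm. A picture is of the moment at which its call begins. There is no depth.
- manip.finish_job(): hands the job in, once; it reports no verdict.
The state is a dict: "t": time; "qpos": joint angles; "qd": joint speeds; "effort": joint torques, N m; "position": TCP position; "eef_rot": TCP orientation; "force": force on the tool from outside, world axes, zero at the start; "torque": the same for the moment, N m; "grip_width": finger opening in m.
Only numpy, scipy, OpenCV 4.12 (cv2) and the standard library are available. Lean on these libraries where they do the work, as an engineer would, in place of code of your own. Each camera call takes 0.05 s, during which the arm holds its last target. There are 200 camera calls.

## Working session

There is one attempt and no reset: what is moved stays moved. The work goes in short steps, Python scripts to look and compute and a shell command to move; the robot and the scene stay as the last step left them, time stands still between calls to the robot, and variables do not carry over. Pictures are saved under pics/ and viewed, about 8 in all and at most 12, crops included, and the job is handed in when it is done.

```bash
mkdir -p pics; ls
cat > h.py <<'E'
import numpy as np, cv2
from station import manip
def K(im):
    f=240/np.tan(np.radians(im["fovy"])/2); return f,im["cx"],im["cy"]
def ray(im,u,v,z):
    f,cx,cy=K(im); T=np.array(im["extrinsics"]); d=T[:3,:3]@np.array([(u-cx)/f,(v-cy)/f,1]); o=T[:3,3]
    return o+d*(z-o[2])/d[2]
def proj(im,p):
    f,cx,cy=K(im); T=np.array(im["extrinsics"]); q=T[:3,:3].T@(np.array(p)-T[:3,3]); return np.array([cx+f*q[0]/q[2],cy+f*q[1]/q[2]])
E
python3 - <<'E'
from h import *
import pickle
for n in("scene","top"):
    im=manip.get_image(n); cv2.imwrite(f"pics/{n}0.png",im["color"]); pickle.dump(im,open(n+"0.pkl","wb"))
    print(n,im["fovy"],im["cx"],im["cy"],np.round(im["extrinsics"],3).tolist())
s=manip.observe(); print({k:np.round(v,3).tolist() for k,v in s.items()})
E
```

```text
pics
scene 57.24158269784203 324.43387832375697 234.74460746109264 [[0.763, 0.472, -0.442, 0.995], [0.646, -0.547, 0.532, -0.472], [0.009, -0.692, -0.722, 0.771], [0.0, 0.0, 0.0, 1.0]]
top 43.89323756655828 323.9997752470542 245.09115137647424 [[0.024, -0.99, 0.136, 0.366], [-1.0, -0.024, -0.002, 0.027], [0.005, -0.136, -0.991, 1.668], [0.0, 0.0, 0.0, 1.0]]
{'t': 0.1, 'qpos': [0.976, 0.181, 1.608, 0.0, 1.354, -0.206], 'qd': [0.0, -0.002, -0.002, -0.002, 0.001, -0.001], 'effort': [0.0, -44.588, -35.224, -0.0, 0.004, -0.0], 'position': [0.218, 0.532, 0.23], 'eef_rot': [-0.0, 0.193, 0.981, -0.001], 'force': [-0.706, -0.185, -0.586], 'torque': [0.0, -0.014, 0.01], 'grip_width': 0.086}
```

View pics/top0.png

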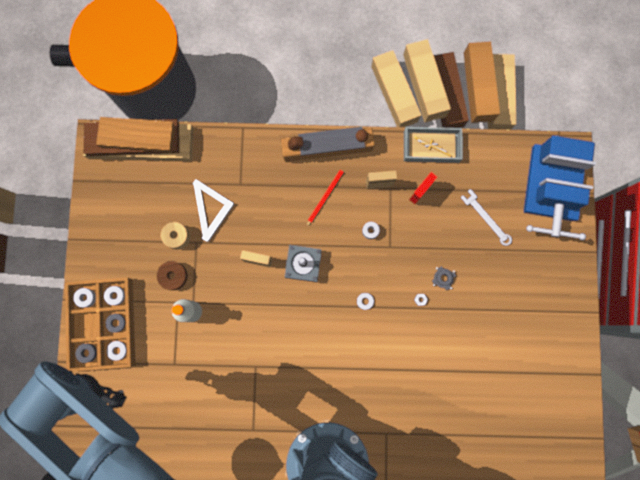

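View pics/scene0.png

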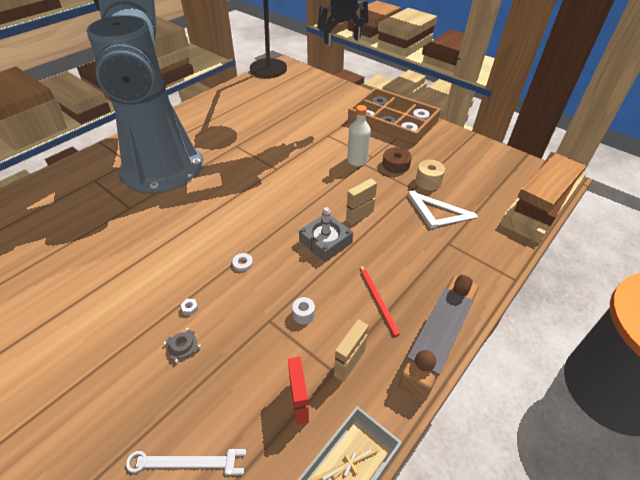

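The top view shows the arbor at (303,262), a sample beside it at (256,257), and the other sample at (382,179) with its red look-alike at (424,187). The taller-looking collar is at (372,230), the flatter one at (365,300), the nut at (421,299) and the cutter at (444,278). I'll enlarge the samples and rings in the scene view.

Run:
```python
from h import *
import pickle
im=pickle.load(open("scene0.pkl","rb"));c=im["color"]
a=cv2.resize(c[165:265,290:390],(400,400),interpolation=cv2.INTER_CUBIC)
b=cv2.resize(c[310:410,280:380],(400,400),interpolation=cv2.INTER_CUBIC)
cv2.imwrite("pics/crop1.png",np.hstack([a,b]))
t=pickle.load(open("top0.pkl","rb"));c=t["color"]
hsv=cv2.cvtColor(c,cv2.COLOR_BGR2HSV)
# grey (low saturation) blobs
for im,n in((t,"top"),(im,"scene")):
    hsv=cv2.cvtColor(im["color"],cv2.COLOR_BGR2HSV)
    m=(hsv[...,1]<70).astype(np.uint8)
    N,l,s,ce=cv2.connectedComponentsWithStats(m)
    for i in range(1,N):
        if 60<s[i,4]<3000:
            u,v=s[i,0]+s[i,2]/2-.5,s[i,1]+s[i,3]/2-.5
            p=ray(im,u,v,0.015)
            if 0.1<p[0]<.9 and abs(p[1])<.6: print(n,s[i].tolist(),np.round(p,4))
```

```text
top [192, 179, 42, 63, 1014] [0.685 0.341 0.015]
top [461, 189, 51, 57, 552] [ 0.6841 -0.4312  0.015 ]
top [362, 221, 18, 18, 243] [ 0.6403 -0.1055  0.015 ]
top [285, 245, 36, 37, 1102] [0.541  0.0829 0.015 ]
top [432, 267, 24, 23, 331] [ 0.5086 -0.3105  0.015 ]
top [357, 293, 18, 17, 220] [ 0.4396 -0.0944  0.015 ]
top [414, 294, 14, 12, 127] [ 0.4474 -0.2466  0.015 ]
top [172, 299, 30, 23, 455] [0.403  0.3988 0.015 ]
top [105, 314, 20, 19, 257] [0.3628 0.5943 0.015 ]
top [107, 340, 20, 21, 299] [0.2899 0.5836 0.015 ]
scene [347, 115, 24, 52, 946] [0.3573 0.4505 0.015 ]
scene [408, 190, 70, 39, 978] [0.7008 0.3492 0.015 ]
scene [299, 207, 54, 55, 1650] [0.5331 0.0887 0.015 ]
scene [232, 253, 21, 19, 286] [ 0.4475 -0.1001  0.015 ]
scene [407, 287, 67, 88, 2484] [0.8749 0.0344 0.015 ]
scene [292, 297, 23, 28, 522] [ 0.638  -0.1069  0.015 ]
scene [181, 298, 17, 17, 224] [ 0.4531 -0.2511  0.015 ]
scene [163, 328, 38, 35, 678] [ 0.5144 -0.3163  0.015 ]
scene [298, 406, 104, 74, 1794] [ 0.8687 -0.2479  0.015 ]
scene [126, 449, 120, 27, 1731] [ 0.6886 -0.4403  0.015 ]
scene [343, 453, 13, 24, 85] [ 0.8886 -0.2747  0.015 ]
scene [322, 465, 24, 15, 77] [ 0.8768 -0.2991  0.015 ]
```

View pics/crop1.png

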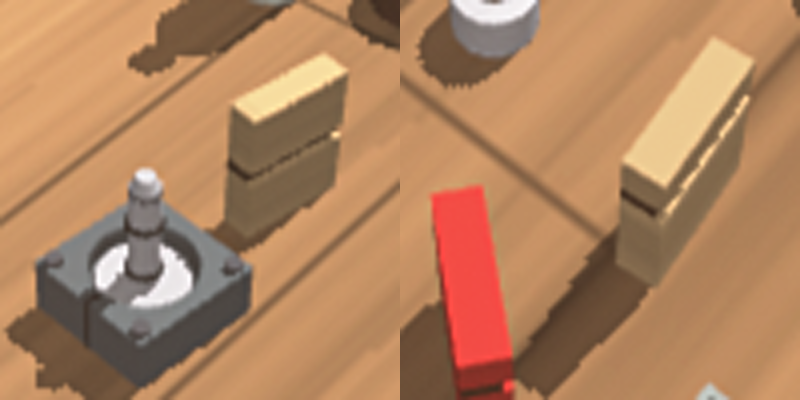

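In the crop, the sample beside the arbor (scene 361,200) has its groove at mid-height: about 0.49 × 95 ≈ 47 mm, so it is sample_low. The far one (351,350) has a high groove, and the red one doesn't count. The order is therefore short collar (scene 242,262, the flat ring), then the cutter (182,345), then the tall collar (303,310). I'll move over the short collar.

```bash
python3 -m creep '-.87 -.97 0 0 0 0 100;-.87 -.97 0 0 0 0 100;-.87 -.97 0 0 0 0 100;-.87 -.97 0 0 0 0 100;-.87 -.97 0 0 0 0 100;-.87 -.97 0 0 0 0 100;-.87 -.97 0 0 0 0 100;-.87 -.97 0 0 0 0 100;-.87 -.97 0 0 0 0 100;-.87 -.97 0 0 0 0 100'; python3 -m creep '-.87 -.97 0 0 0 0 100;-.87 -.97 0 0 0 0 100;-.87 -.97 0 0 0 0 100;-.87 -.97 0 0 0 0 100;-.87 -.97 0 0 0 0 100;-.87 -.97 0 0 0 0 100;-.87 -.97 0 0 0 0 100'
```

```text
t: 1.35
position: [0.3497, 0.1532, 0.2276]
eef_rot: [-0.002, 0.19, 0.982, -0.003]
force: [0.8, 0.1, -1.0]
grip_width: 0.0853
t: 2.22
position: [0.4434, -0.1128, 0.2269]
eef_rot: [-0.002, 0.191, 0.982, -0.002]
force: [-0.4, -0.1, -0.2]
grip_width: 0.0858
```

```bash
cat >> h.py <<'E'
def delta(p):
    "tool-axis units to bring TCP to p"
    from scipy.spatial.transform import Rotation as R
    s=manip.observe(); w,x,y,z=s["eef_rot"]; r=R.from_quat([x,y,z,w])
    return r.inv().apply(np.array(p)-s["position"])/0.03
E
python3 - <<'E'
from h import *
import pickle
im=manip.get_image("wrist"); pickle.dump(im,open("w1.pkl","wb")); cv2.imwrite("pics/w1.png",im["color"])
print(im["fovy"],im["cx"],im["cy"],np.round(im["extrinsics"],3).tolist())
for p in ([.44,-.095,.012],[.51,-.31,.02],[.64,-.105,.03],[.54,.083,.1]): print(proj(im,p))
E
```

```text
66.34085348214695 314.4883075884111 239.46581188878582 [[0.375, 0.895, 0.24, 0.384], [0.927, -0.361, -0.103, -0.087], [-0.005, 0.261, -0.965, 0.37], [0.0, 0.0, 0.0, 1.0]]
[330.79680925 198.22440398]
[166.86991038 335.22691446]
[391.07124352 377.39646286]
[599.97426534 249.83424865]
```

View pics/w1.png

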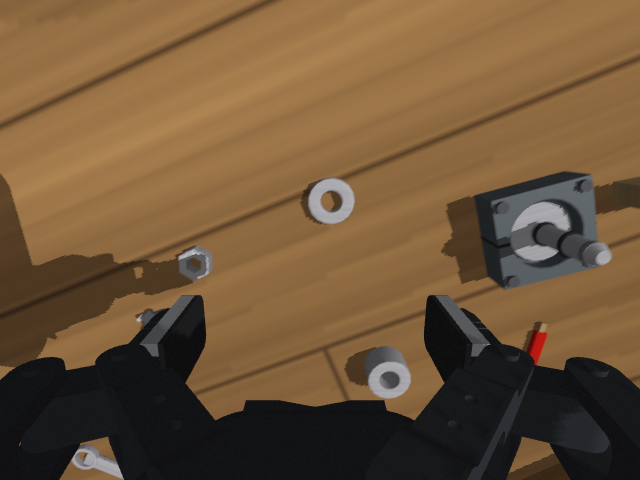

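The wrist view shows the short collar at (331,201), the arbor tip at (600,252), the tall collar's top at (389,378) and the nut at (195,264).

```bash
cat >> h.py <<'E'
def blob(im,u,v,s=70,vmin=0,r=40):
    "centre of the ellipse round the low-saturation blob nearest (u,v)"
    hsv=cv2.cvtColor(im["color"],cv2.COLOR_BGR2HSV)
    m=((hsv[...,1]<s)&(hsv[...,2]>vmin)).astype(np.uint8)
    cs,_=cv2.findContours(m,cv2.RETR_EXTERNAL,cv2.CHAIN_APPROX_NONE)
    best=None
    for c in cs:
        if len(c)<15: continue
        e=cv2.fitEllipse(cv2.convexHull(c)) if len(cv2.convexHull(c))>5 else None
        if e is None: continue
        d=np.hypot(e[0][0]-u,e[0][1]-v)
        if d<r and (best is None or d<best[0]): best=(d,e,c)
    return best and best[1:]
def tri(L):
    "least-squares meeting point of rays [(im,(u,v)),...]"
    A=np.zeros((3,3));b=np.zeros(3);rs=[]
    for im,(u,v) in L:
        f,cx,cy=K(im);T=np.array(im["extrinsics"]);d=T[:3,:3]@[(u-cx)/f,(v-cy)/f,1];d/=np.linalg.norm(d)
        P=np.eye(3)-np.outer(d,d);A+=P;b+=P@T[:3,3];rs.append((P,T[:3,3]))
    x=np.linalg.solve(A,b); return x,[np.linalg.norm(P@(x-o)) for P,o in rs]
E
python3 - <<'E'
from h import *
import pickle
w,t,s=[pickle.load(open(f,"rb")) for f in("w1.pkl","top0.pkl","scene0.pkl")]
for n,a,b,c in(("short",(331,201),(365,301),(242,262)),("tall",(389,378),(371,230),(303,304))):
    L=[]
    for im,q in((w,a),(t,b),(s,c)):
        for vm in(0,150,190):
            r=blob(im,*q,vmin=vm,r=20)
            print(n,vm,r and np.round(r[0],1).tolist())if 0 else None
            if r and vm==0: L.append((im,r[0][0]))
    x,d=tri(L);print(n,[np.round(q,1).tolist() for _,q in L],x.round(4),np.round(d,4),[proj(im,x).round(1).tolist() for im,_ in L])
e=blob(w,331,201,r=20); print("short z=.012",ray(w,*e[0][0],.012),"delta",delta(ray(w,*e[0][0],.012)))
E
```

```text
short [[330.7, 200.4], [365.0, 300.9], [242.0, 261.6]] [ 0.4414 -0.0951  0.0074] [0.0016 0.0018 0.0006] [[331.1, 198.8], [365.6, 300.5], [242.3, 261.5]]
tall [[386.6, 372.2], [370.6, 230.0], [303.2, 310.2]] [ 0.6393 -0.1071  0.0187] [0.0013 0.0017 0.0007] [[387.0, 371.1], [371.2, 229.7], [303.3, 309.9]]
short z=.012 [ 0.44198346 -0.09584967  0.012     ] delta [0.34307083 0.67153335 7.16678139]
```

```bash
python3 -m creep '.06 .11 .9 0 0 0 100;.06 .11 .9 0 0 0 100;.06 .11 .9 0 0 0 100;.06 .11 .9 0 0 0 100;.06 .11 .9 0 0 0 90;.06 .11 .5 0 0 0 90;0 0 0 0 0 0 90'
python3 - <<'E'
from h import *
import pickle
im=manip.get_image("wrist"); pickle.dump(im,open("w2.pkl","wb")); cv2.imwrite("pics/w2.png",im["color"])
q=proj(im,[.442,-.0958,.012]);e=blob(im,*q,r=40);print(q,e and e[0])
if e:
  p=ray(im,*e[0][0],.012);print(p,delta(p))
  w=pickle.load(open("w1.pkl","rb"));print(tri([(im,e[0][0]),(w,blob(w,331,201,r=20)[0][0])]))
E
```

```text
t: 3.15
position: [0.4399, -0.0954, 0.0711]
eef_rot: [-0.003, 0.194, 0.981, -0.003]
force: [0.1, 0.3, 0.5]
grip_width: 0.0768
[315.26547199 259.83139272] ((316.9812316894531, 256.38861083984375), (77.52890014648438, 78.4208984375), 92.53083038330078)
[ 0.44044213 -0.09408965  0.012     ] [0.01731735 0.0675169  1.99248248]
(array([ 0.44438881, -0.09598102, -0.00188006]), [np.float64(0.00024609604468113126), np.float64(0.00024609604468117126)])
```

```bash
python3 -m creep '0 .06 .8 0 0 0 85;0 0 .8 0 0 0 80;0 0 .5 0 0 0 75;0 0 .2 0 0 0 75;0 0 .05 0 0 0 75' 80;  python3 -m creep '0 0 0 0 0 0 40;0 0 0 0 0 0 30;0 0 0 0 0 0 30;0 0 0 0 0 0 30;0 0 0 0 0 0 30;0 0 0 0 0 0 30' 80
```

```text
t: 3.82
position: [0.4452, -0.097, 0.0039]
eef_rot: [0.002, 0.194, 0.981, -0.005]
force: [1.3, 0.5, -0.4]
grip_width: 0.0639
t: 4.58
position: [0.4465, -0.0974, 0.0064]
eef_rot: [0.003, 0.194, 0.981, -0.005]
force: [-0.3, 0.0, -1.0]
grip_width: 0.0408
```

Run:
```python
from h import *
im=manip.get_image("wrist"); cv2.imwrite("pics/w3.png",im["color"])
s=manip.observe();print(s["grip_width"],s["position"],s["force"])
```

```text
0.040980692562141006 [ 0.44646601 -0.09740976  0.00643496] [ 0.2466406  -0.14026638 -0.09763812]
```

View pics/w3.png

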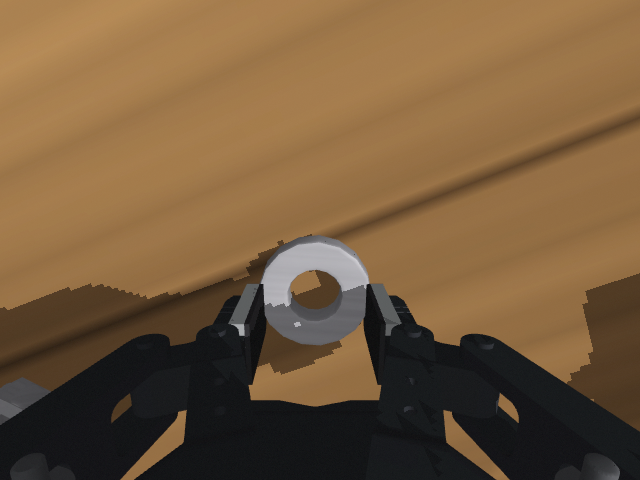

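The short collar is between the pads at (317,291), but near their edge: the tool drifted about 6 mm in x on the way down. I'll measure the offset.

Run:
```python
from h import *
from scipy.spatial.transform import Rotation as R
im=manip.get_image("wrist"); s=manip.observe(); w,x,y,z=s["eef_rot"]; r=R.from_quat([x,y,z,w])
for p in ([0,0,0],[0,.023,-.004],[.011,.023,-.004],[-.011,.023,-.004],[.011,.023,-.019],[-.011,.023,-.019]): print(p,proj(im,s["position"]+r.apply(p)).round())
e=blob(im,317,291,r=30);print(e and e[0])
for c in ((317,291),): p=ray(im,*c,.012);print(p,delta(p)*30)
print(r.as_matrix().round(4), s["qpos"])
```

```text
[0, 0, 0] [313. 299.]
[0, 0.023, -0.004] [369. 303.]
[0.011, 0.023, -0.004] [370. 278.]
[-0.011, 0.023, -0.004] [368. 327.]
[0.011, 0.023, -0.019] [376. 293.]
[-0.011, 0.023, -0.019] [374. 347.]
None
[ 0.44134565 -0.09365887  0.012     ] [ 6.10245651  1.49126036 -5.65859566]
[[-0.925   0.3799  0.0042]
 [ 0.3799  0.925  -0.0112]
 [-0.0082 -0.0088 -0.9999]] [-0.4697361   0.27118576  2.04036628 -0.01106606  0.82120763 -1.64333649]
```

```bash
cat >> h.py <<'E'
def go(p,yaw=None):
    "shift (units) to p and turn (units) to point straight down"
    from scipy.spatial.transform import Rotation as R
    s=manip.observe(); w,x,y,z=s["eef_rot"]; d=R.from_quat([x,y,z,w]).inv().apply([0,0,-1])
    print("pos",np.round(s["position"],4),"F",np.round(s["force"],1),"w",round(float(s["grip_width"]),4),"shift",delta(p).round(2),"turn",np.round([-d[1]/.1047,d[0]/.1047],2))
E
python3 -m creep '0 0 0 0 0 0 75;0 0 0 0 0 0 75;.1 .03 .05 -.08 .08 0 75;.1 .02 .05 0 0 0 75;0 0 .05 0 0 0 75;0 0 0 0 0 0 75' 80
python3 -c "
from h import *
go([.4411,-.0944,.002])"
```

```text
t: 5.42
position: [0.4413, -0.0936, 0.0017]
eef_rot: [-0.0, 0.194, 0.981, 0.0]
force: [0.8, -1.0, 1.0]
grip_width: 0.064
pos [ 0.4413 -0.0936  0.0017] F [ 0.8 -1.   1. ] w 0.064 shift [-0.   -0.03 -0.01] turn [ 0. -0.]
```

```bash
python3 -m creep '0 0 0 0 0 0 40;0 0 0 0 0 0 30;0 0 0 0 0 0 30;0 0 0 0 0 0 30;0 0 0 0 0 0 30' 80
python3 -c "
from h import *
go([.4411,-.0944,.002])"
```

```text
t: 6.05
position: [0.4414, -0.0937, 0.0027]
eef_rot: [-0.0, 0.193, 0.981, 0.0]
force: [0.2, -0.3, 0.6]
grip_width: 0.0418
pos [ 0.4414 -0.0937  0.0027] F [ 0.2 -0.3  0.6] w 0.0418 shift [ 0.   -0.03  0.02] turn [-0.   -0.01]
```

```bash
python3 -m creep '0 0 -.5 0 0 0 30;0 0 -1 0 0 0 30;0 0 -1 0 0 0 30;0 0 -1 0 0 0 30;0 0 -1 0 0 0 30;-.1 .6 -.6 0 0 0 30;-.15 .9 0 0 0 0 30;-.15 .9 0 0 0 0 30;-.15 1 0 0 0 0 30;-.15 1 0 0 0 0 30' 80
python3 - <<'E'
from h import *
import pickle
go([.54,.083,.16])
im=manip.get_image("wrist"); pickle.dump(im,open("w4.pkl","wb")); cv2.imwrite("pics/w4.png",im["color"])
print(proj(im,[.54,.083,.108]),proj(im,[.54,.083,.028]))
t=pickle.load(open("top0.pkl","rb"));cv2.imwrite("pics/w4.png",np.hstack([im["color"][::1,100:540],cv2.resize(t["color"][235:290,275:330],(360,360)).repeat(1,0) if 0 else np.vstack([cv2.resize(t["color"][235:290,275:330],(360,360),interpolation=cv2.INTER_CUBIC),np.zeros((120,360,3),np.uint8)])]))
E
```

```text
t: 7.3
position: [0.5129, 0.0221, 0.1698]
eef_rot: [0.003, 0.195, 0.981, -0.0]
force: [0.4, -0.2, -1.4]
grip_width: 0.0419
pos [0.5129 0.0221 0.1698] F [ 0.4 -0.2 -1.4] w 0.0419 shift [-0.06  2.22  0.33] turn [0.   0.06]
[427.60602229 256.71751093] [397.74060294 224.93099571]
```

View pics/w4.png

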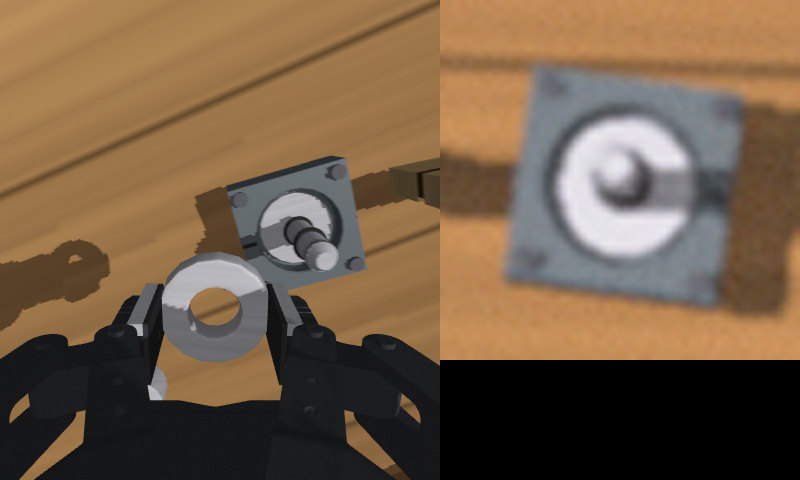

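The ring is held squarely at (315,306) in full-image pixels. The shaft tip is at about (421,257) in the wrist view and (302.5,260) in the top view.

Run:
```python
from h import *
import pickle
w1,w4,t=[pickle.load(open(f,"rb")) for f in("w1.pkl","w4.pkl","top0.pkl")]
L=[(w1,(601,254)),(w4,(421.5,257)),(t,(302.5,260.2))]
print(tri(L),tri(L[:2]),tri(L[1:]))
for im,q in L: print(ray(im,*q,.108))
print(ray(t,303.3,263.6,.028),ray(w4,400,229,.028))
p=ray(w4,421.5,257,.108)
# held ring: underside centre vs TCP
s=manip.observe(); print("ring top at",ray(w4,315,306,s["position"][2]+.0085)-s["position"])
go([p[0],p[1],.16])
```

```text
(array([0.53941942, 0.07970121, 0.10622565]), [np.float64(0.0007488122396475247), np.float64(0.00024405206336359914), np.float64(0.0007093078543254958)]) (array([0.5404337 , 0.08005905, 0.10486069]), [np.float64(0.00029317786366860803), np.float64(0.0002931778636687345)]) (array([0.53862203, 0.0797764 , 0.10825218]), [np.float64(0.0001813180264708088), np.float64(0.0001813180264707523)])
[0.5388927  0.07804475 0.108     ]
[0.53879529 0.07964674 0.108     ]
[0.53858437 0.07995404 0.108     ]
[0.53800685 0.08018168 0.028     ] [0.54384732 0.08357388 0.028     ]
ring top at [-0.00231301 -0.00152148  0.0085    ]
pos [0.5144 0.0247 0.1702] F [-0.2  1.1 -0.9] w 0.0418 shift [-0.05  2.    0.34] turn [0.03 0.07]
```

```bash
python3 -m creep '-.03 .7 .2 0 .06 0 30;-.03 .7 .4 0 0 0 30;-.03 .5 .3 0 0 0 30;0 .15 .2 0 0 0 30;0 0 0 0 0 0 30' 80
python3 - <<'E'
from h import *
import pickle
go([.5405,.081,.135])
im=manip.get_image("wrist"); pickle.dump(im,open("w5.pkl","wb")); cv2.imwrite("pics/w5.png",cv2.resize(im["color"][200:400,190:440],(750,600),interpolation=cv2.INTER_CUBIC))
print(proj(im,[.5388,.0797,.108]))
E
```

```text
t: 7.98
position: [0.5413, 0.0827, 0.1395]
eef_rot: [0.002, 0.194, 0.981, 0.001]
force: [0.3, -0.1, -1.1]
grip_width: 0.042
pos [0.5413 0.0827 0.1395] F [ 0.3 -0.1 -1.1] w 0.042 shift [ 0.   -0.06  0.15] turn [0.03 0.03]
[305.99321615 270.52400113]
```

View pics/w5.png

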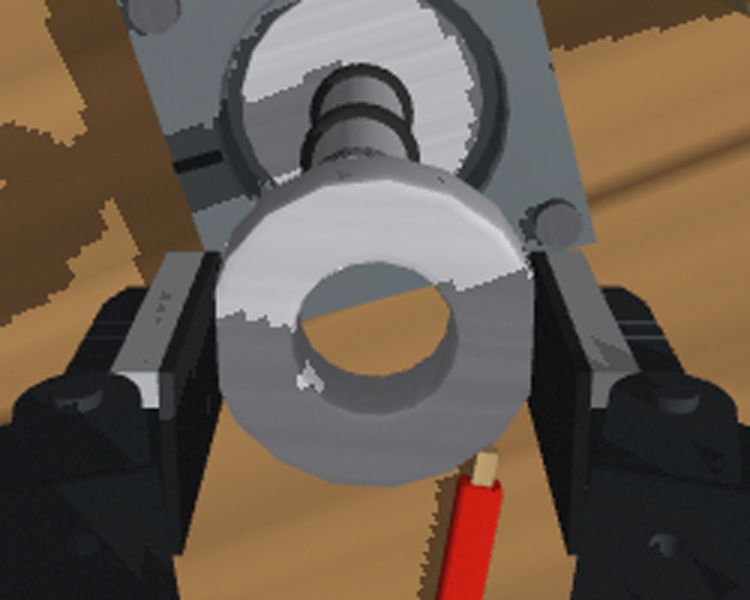

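The bore's top is at crop (378,337), and the tip is hidden behind the ring. The upper O-ring is at about (358,135) and the lower one at (361,92). I'll use these to get the ring-to-axis offset within one view.

Run:
```python
from h import *
import pickle
im=pickle.load(open("w5.pkl","rb"))
c=lambda x,y:(190+x/3-.33,200+y/3-.33)
print("Oring hi",ray(im,*c(359,137),.072),"lo",ray(im,*c(361,96),.036))
# ring outer top ellipse: left 217,right 531, top 180,bottom 487
for z in(.147,.150): print("ring",ray(im,*c(374,333),z), "bore",ray(im,*c(378,337),z))
# scale check: ring outer dia seen 314/3 px
f,cx,cy=K(im);print("depth of ring top",f*.046/(314/3),"cam z",im["extrinsics"][2][3])
```

```text
Oring hi [0.53689167 0.08189071 0.072     ] lo [0.53763147 0.08165504 0.036     ]
ring [0.5428971  0.08246354 0.147     ] bore [0.5436484  0.08273602 0.147     ]
ring [0.54151195 0.08302708 0.15      ] bore [0.54224654 0.08329351 0.15      ]
depth of ring top 0.16136855522352156 cam z 0.2819440695098492
```

```bash
python3 -m creep '.09 -.12 0 .03 .03 0 30;0 0 .15 0 0 0 30;0 0 .3 0 0 0 30;0 0 .3 0 0 0 30;0 0 .2 0 0 0 30' 80
python3 - <<'E'
from h import *
go([.5375,.0802,.1])
E
```

```text
t: 8.65
position: [0.5376, 0.0784, 0.1105]
eef_rot: [0.001, 0.195, 0.981, -0.0]
force: [-0.2, -0.1, -0.6]
grip_width: 0.0421
pos [0.5376 0.0784 0.1105] F [-0.2 -0.1 -0.6] w 0.0421 shift [0.03 0.05 0.35] turn [-0.    0.02]
```

```bash
python3 -m creep '.03 .05 .1 0 0 0 30;0 0 .1 0 0 0 30;0 0 .1 0 0 0 30' 80; python3 -m creep '0 0 .1 0 0 0 30;0 0 .1 0 0 0 30;0 0 .1 0 0 0 30' 80
python3 - <<'E'
from h import *
go([.5375,.0802,.1])
E
```

```text
t: 9.02
position: [0.5379, 0.0804, 0.1008]
eef_rot: [0.001, 0.195, 0.981, -0.0]
force: [1.3, 0.1, 0.5]
grip_width: 0.0416
t: 9.4
position: [0.5381, 0.0804, 0.0915]
eef_rot: [0.001, 0.195, 0.981, -0.0]
force: [0.9, 0.7, -0.9]
grip_width: 0.0421
pos [0.5381 0.0804 0.0915] F [ 0.9  0.7 -0.9] w 0.0421 shift [ 0.02 -0.01 -0.28] turn [0.   0.03]
```

```bash
python3 -m creep '0 0 .15 0 0 0 30;0 0 .15 0 0 0 30;0 0 .15 0 0 0 30' 100; python3 -m creep '0 0 .15 0 0 0 30;0 0 .15 0 0 0 30;0 0 .15 0 0 0 30' 100
python3 - <<'E'
from h import *
go([.5375,.0802,.1])
E
```

```text
t: 9.78
position: [0.5381, 0.0804, 0.077]
eef_rot: [0.001, 0.195, 0.981, -0.0]
force: [-0.9, -0.4, 6.9]
grip_width: 0.0411
t: 10.15
position: [0.5407, 0.0803, 0.0672]
eef_rot: [0.004, 0.195, 0.981, 0.0]
force: [-5.0, 0.0, 7.5]
grip_width: 0.0409
pos [0.5407 0.0803 0.0672] F [-5.   0.   7.5] w 0.0409 shift [ 0.09 -0.04 -1.1 ] turn [0.02 0.07]
```

```bash
python3 -m creep '.08 0 .1 0 .06 0 30;0 0 .15 0 0 0 30;0 0 .15 0 0 0 30' 100; python3 -m creep '0 0 .15 0 0 0 30;0 0 .15 0 0 0 30' 100
python3 - <<'E'
from h import *
go([.5382,.0802,.04])
E
```

```text
t: 10.52
position: [0.539, 0.081, 0.0549]
eef_rot: [0.001, 0.195, 0.981, 0.001]
force: [0.4, 0.4, -1.0]
grip_width: 0.041
t: 10.78
position: [0.5382, 0.0811, 0.0444]
eef_rot: [0.0, 0.195, 0.981, 0.001]
force: [0.2, -0.7, -1.2]
grip_width: 0.041
pos [0.5382 0.0811 0.0444] F [ 0.2 -0.7 -1.2] w 0.041 shift [-0.01 -0.03  0.15] turn [0.01 0.  ]
```

```bash
python3 -m creep '0 0 .1 0 0 0 30;0 0 .1 0 0 0 30;0 0 .1 0 0 0 30' 100
python3 - <<'E'
from h import *
go([.5382,.0802,.04])
E
```

```text
t: 11.15
position: [0.5402, 0.0807, 0.0375]
eef_rot: [0.002, 0.195, 0.981, 0.0]
force: [-3.9, -0.6, 8.3]
grip_width: 0.0411
pos [0.5402 0.0807 0.0375] F [-3.9 -0.6  8.3] w 0.0411 shift [ 0.05 -0.04 -0.08] turn [0.01 0.03]
```

```bash
python3 -m creep '.05 0 0 0 0 0 80;0 0 0 0 0 0 80;0 0 -.3 0 0 0 80;0 0 -1 0 0 0 80;0 0 -1 0 0 0 85;0 0 -1 0 0 0 90;-.1 -.4 -1 0 0 0 100;-.33 -1 -.5 0 0 0 100;-.33 -1 -.3 0 0 0 100;-.33 -1 0 0 0 0 100' 80; python3 -m creep '-.33 -1 0 0 0 0 100;-.33 -1 0 0 0 0 100;-.33 -1 0 0 0 0 100;-.33 -1 0 0 0 0 100;-.33 -1 0 0 0 0 100;-.33 -1 0 0 0 0 100;-.33 -1 0 0 0 0 100;-.33 -1 0 0 0 0 100;-.2 -.4 0 0 0 0 100;0 0 0 0 0 0 100'
python3 - <<'E'
from h import *
import pickle
go([.51,-.31,.2])
im=manip.get_image("wrist"); pickle.dump(im,open("w6.pkl","wb")); cv2.imwrite("pics/w6.png",im["color"])
print(proj(im,[.51,-.31,.022]))
E
```

```text
t: 12.4
position: [0.5298, -0.026, 0.2001]
eef_rot: [0.004, 0.192, 0.981, 0.0]
force: [-1.0, 0.8, 0.1]
grip_width: 0.0853
t: 13.65
position: [0.513, -0.3015, 0.2073]
eef_rot: [0.008, 0.193, 0.981, -0.0]
force: [0.8, -0.5, 0.2]
grip_width: 0.085
pos [ 0.513  -0.3015  0.2073] F [ 0.8 -0.5  0.2] w 0.085 shift [-0.01 -0.3   0.24] turn [0.02 0.14]
[303.59651247 210.57609647]
```

View pics/w6.png

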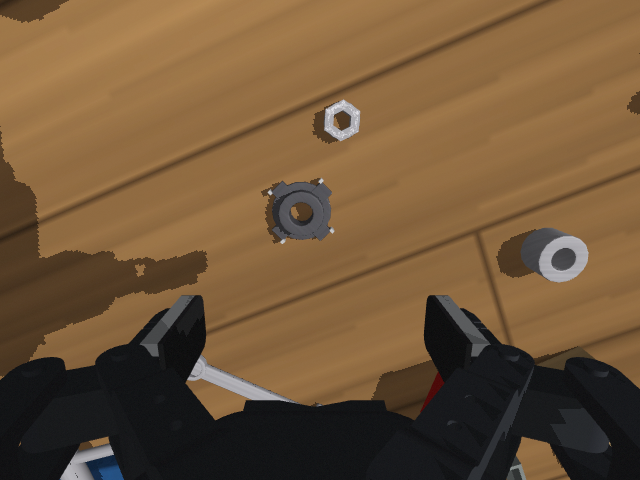

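The cutter's bore is at (302,211), the nut at (342,120) and the tall collar's top at (563,258).

Run:
```python
from h import *
import pickle
im=pickle.load(open("w6.pkl","rb"));w1=pickle.load(open("w1.pkl","rb"));t=pickle.load(open("top0.pkl","rb"))
p=ray(im,302,210.5,.022);print("cutter",p,"tall",ray(im,563,257,.032),tri([(im,(563,257)),(w1,(389,379))]))
print("cutter tri",tri([(im,(302,210.5)),(t,(443.7,277.8))]))
go([p[0],p[1],.08])
```

```text
cutter [ 0.50938521 -0.31131136  0.022     ] tall [ 0.63801171 -0.1065768   0.032     ] (array([ 0.63722577, -0.10752559,  0.03426121]), [np.float64(0.0004883525345298917), np.float64(0.0004883525345297724)])
cutter tri (array([ 0.50963479, -0.31124654,  0.01715925]), [np.float64(0.0008385927315171253), np.float64(0.000838592731517048)])
pos [ 0.513  -0.3009  0.2073] F [ 0.  -0.5 -0.3] w 0.0853 shift [ 0.04 -0.38  4.24] turn [0.02 0.14]
```

```bash
python3 -m creep '.01 -.1 .5 0 .14 0 100;.01 -.1 .9 0 0 0 100;.02 -.1 .9 0 0 0 100;0 -.08 .9 0 0 0 100;0 0 .8 0 0 0 90;0 0 .2 0 0 0 90;0 0 0 0 0 0 90'
python3 - <<'E'
from h import *
import pickle
go([.5094,-.3113,.05])
im=manip.get_image("wrist"); pickle.dump(im,open("w7.pkl","wb"));cv2.imwrite("pics/w7.png",im["color"])
q=proj(im,[.5094,-.3113,.022]);print(q)
hsv=cv2.cvtColor(im["color"],cv2.COLOR_BGR2HSV)
m=(hsv[...,1]<70).astype(np.uint8);N,l,s,ce=cv2.connectedComponentsWithStats(m)
for i in range(1,N):
    if s[i,4]>300 and np.hypot(*(ce[i]-q))<60: print(s[i],ce[i])
c=im["color"][int(q[1])-60:int(q[1])+60,int(q[0])-60:int(q[0])+60]
# bore: wood-coloured hole inside
m2=(hsv[...,1]>100).astype(np.uint8);N,l,s,ce=cv2.connectedComponentsWithStats(m2)
for i in range(1,N):
    if 50<s[i,4]<3000 and np.hypot(*(ce[i]-q))<60: print("hole",s[i],ce[i])
E
```

```text
t: 14.58
position: [0.5075, -0.3027, 0.0729]
eef_rot: [-0.003, 0.189, 0.982, 0.003]
force: [0.7, -0.1, 0.4]
grip_width: 0.077
pos [ 0.5075 -0.3027  0.0729] F [ 0.7 -0.1  0.4] w 0.077 shift [-0.17 -0.25  0.76] turn [ 0.05 -0.07]
[300.10381921 269.57597892]
[ 244  215  107  102 7053] [298.71373883 264.82546434]
hole [282 256  34  24 590] [298.50169492 267.12542373]
```

Run:
```python
from h import *
import pickle
im=pickle.load(open("w7.pkl","rb"))
print(ray(im,297.2,265.5,.010),ray(im,298.7,264.8,.014))
p=ray(im,298.7,264.8,.014);go([p[0],p[1],.03])
```

```text
[ 0.51020406 -0.31391278  0.01      ] [ 0.50892252 -0.31226619  0.014     ]
pos [ 0.5077 -0.3028  0.0733] F [-0.4 -0.1 -0.5] w 0.0771 shift [-0.17 -0.29  1.44] turn [ 0.05 -0.07]
```

```bash
python3 -m creep '-.16 -.28 .2 .05 -.07 0 80;0 0 .6 0 0 0 80;0 0 .6 0 0 0 75;0 0 .3 0 0 0 75;0 0 .15 0 0 0 75;0 0 .0 0 0 0 75'
python3 - <<'E'
from h import *
go([.5092,-.312,.012])
E
```

```text
t: 15.38
position: [0.5099, -0.3138, 0.0152]
eef_rot: [0.001, 0.189, 0.982, -0.001]
force: [0.2, 0.0, 0.1]
grip_width: 0.0641
pos [ 0.5099 -0.3138  0.0152] F [0.2 0.  0.1] w 0.0641 shift [0.04 0.05 0.11] turn [-0.01  0.03]
```

```bash
python3 -m creep '.04 .05 .08 0 .03 0 75;0 0 .03 0 0 0 50;0 0 0 0 0 0 25;0 0 0 0 0 0 25;0 0 0 0 0 0 25;0 0 0 0 0 0 25' 90
python3 - <<'E'
from h import *
go([.5092,-.312,.012])
E
```

```text
t: 16.12
position: [0.5101, -0.3125, 0.0135]
eef_rot: [0.001, 0.189, 0.982, -0.001]
force: [-0.4, 0.3, 0.8]
grip_width: 0.0377
pos [ 0.5101 -0.3125  0.0135] F [-0.4  0.3  0.8] w 0.0377 shift [0.04 0.   0.05] turn [-0.02  0.02]
```

```bash
python3 -m creep '0 0 -.4 0 0 0 20;0 0 -1 0 0 0 20;0 0 -1 0 0 0 20;0 0 -1 0 0 0 20;0 0 -1 0 0 0 20;.2 .6 -1 0 0 0 20;.32 .97 -.2 0 0 0 20;.32 .97 0 0 0 0 20;.32 .97 0 0 0 0 20;.32 .97 0 0 0 0 20' 100
python3 - <<'E'
from h import *
go([.5385,.0805,.155])
E
```

```text
t: 17.38
position: [0.5181, -0.1682, 0.1918]
eef_rot: [0.002, 0.191, 0.982, -0.001]
force: [0.7, 0.3, -2.5]
grip_width: 0.0372
pos [ 0.5181 -0.1682  0.1918] F [ 0.7  0.3 -2.5] w 0.0372 shift [2.48 7.94 1.2 ] turn [-0.02  0.04]
```

```bash
python3 -m creep '.31 1 .1 0 0 0 20;.31 1 .1 0 0 0 20;.31 1 .1 0 0 0 20;.31 1 .1 0 0 0 20;.31 1 .1 0 0 0 20;.31 1 .1 0 0 0 20;.31 1 .1 0 0 0 20;.2 .5 .1 0 0 0 20;0 .1 0 0 0 0 20;0 0 0 0 0 0 20' 100
python3 - <<'E'
from h import *
import pickle
go([.5385,.0805,.14])
im=manip.get_image("wrist"); pickle.dump(im,open("w8.pkl","wb")); cv2.imwrite("pics/w8.png",cv2.resize(im["color"][200:400,190:440],(750,600),interpolation=cv2.INTER_CUBIC))
E
```

```text
t: 18.62
position: [0.5366, 0.0791, 0.1715]
eef_rot: [0.004, 0.19, 0.982, -0.001]
force: [-0.4, -0.3, -2.4]
grip_width: 0.0371
pos [0.5366 0.0791 0.1715] F [-0.4 -0.3 -2.4] w 0.0371 shift [-0.03  0.07  1.05] turn [-0.01  0.07]
```

View pics/w8.png

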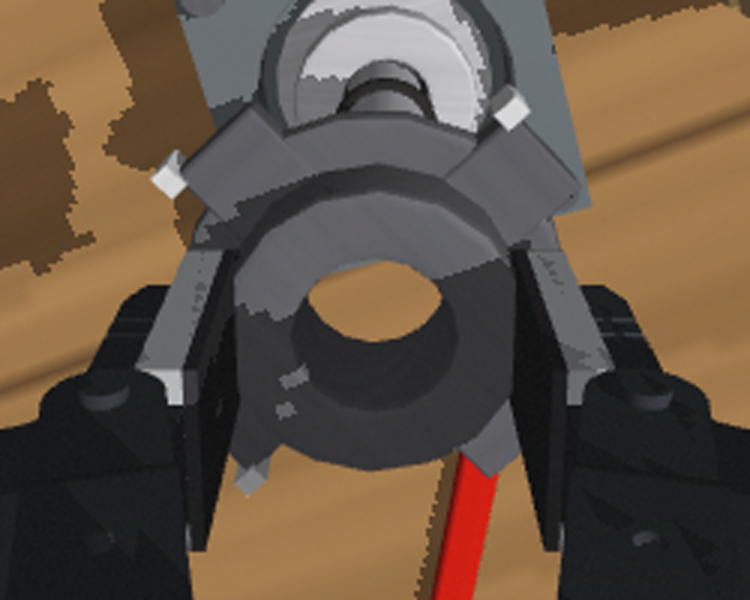

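The cutter is held level, with its bore at crop (380,335), and the short collar is on the shaft behind it at (390,90).

Run:
```python
from h import *
import pickle
from scipy.spatial.transform import Rotation as R
c=lambda x,y:(190+x/3-.33,200+y/3-.33)
for f,pt,tcp,q in(("w5.pkl",(378,337),[.5413,.0827,.1395],[.002,.194,.981,.001]),("w8.pkl",(378,334),[.5366,.0791,.1715],[.004,.19,.982,-.001])):
    im=pickle.load(open(f,"rb")); p=ray(im,*c(*pt),tcp[2]+.0088)
    print(f,p,R.from_quat([*q[1:],q[0]]).inv().apply(p-np.array(tcp))*1000)
```

```text
w5.pkl [0.54304093 0.0829776  0.1483    ] [-1.53532359  0.94343423 -8.79207591]
w8.pkl [0.5379912  0.07958058 0.1803    ] [-1.18395434  0.96091056 -8.79097847]
```

```bash
python3 -m creep '-.03 .06 .3 0 .06 0 20;0 0 .4 0 0 0 20;0 0 .4 0 0 0 20;0 0 .2 0 0 0 20;0 0 0 0 0 0 20' 110
python3 - <<'E'
from h import *
go([.538,.0803,.115])
E
```

```text
t: 19.3
position: [0.5377, 0.0779, 0.1286]
eef_rot: [-0.001, 0.191, 0.982, -0.001]
force: [-0.1, 0.3, -2.0]
grip_width: 0.0366
pos [0.5377 0.0779 0.1286] F [-0.1  0.3 -2. ] w 0.0366 shift [0.02 0.08 0.45] turn [-0.02 -0.01]
```

```bash
python3 -m creep '.02 .08 0 0 0 0 20;0 0 .12 0 0 0 20;0 0 .12 0 0 0 20;0 0 .12 0 0 0 20;0 0 .12 0 0 0 20' 110
python3 - <<'E'
from h import *
go([.538,.0803,.115])
E
```

```text
t: 19.92
position: [0.5391, 0.0807, 0.1145]
eef_rot: [0.001, 0.191, 0.982, -0.001]
force: [-0.3, 0.1, -2.3]
grip_width: 0.0366
pos [0.5391 0.0807 0.1145] F [-0.3  0.1 -2.3] w 0.0366 shift [ 0.03 -0.03 -0.02] turn [-0.01  0.02]
```

On the taper with no contact force. Continuing down.

```bash
python3 -m creep '.03 0 .15 0 0 0 20;0 0 .2 0 0 0 20;0 0 .2 0 0 0 20;0 0 .15 0 0 0 20' 110;  python3 -m creep '0 0 .15 0 0 0 20;0 0 .15 0 0 0 20;0 0 .15 0 0 0 20' 110
python3 - <<'E'
from h import *
go([.538,.0803,.0535])
E
```

```text
t: 20.42
position: [0.5382, 0.0809, 0.092]
eef_rot: [0.001, 0.191, 0.982, -0.001]
force: [0.9, -0.2, -2.4]
grip_width: 0.0366
t: 20.8
position: [0.5403, 0.0804, 0.0812]
eef_rot: [0.003, 0.191, 0.982, -0.001]
force: [-5.6, -1.2, 5.1]
grip_width: 0.0364
pos [0.5403 0.0804 0.0812] F [-5.6 -1.2  5.1] w 0.0364 shift [ 0.08 -0.03  0.92] turn [-0.01  0.05]
```

```bash
python3 -m creep '.08 0 .1 0 .05 0 20;0 0 .15 0 0 0 20;0 0 .15 0 0 0 20;0 0 .15 0 0 0 20' 110;  python3 -m creep '0 0 .15 0 0 0 20;0 0 .15 0 0 0 20' 110
python3 - <<'E'
from h import *
go([.538,.0803,.0535])
E
```

```text
t: 21.3
position: [0.5401, 0.0804, 0.0675]
eef_rot: [0.002, 0.191, 0.982, -0.001]
force: [-3.2, -1.4, 7.0]
grip_width: 0.0368
t: 21.55
position: [0.5407, 0.0804, 0.0598]
eef_rot: [0.002, 0.191, 0.982, -0.001]
force: [-4.8, -0.3, 12.8]
grip_width: 0.0363
pos [0.5407 0.0804 0.0598] F [-4.8 -0.3 12.8] w 0.0363 shift [ 0.08 -0.04  0.21] turn [-0.01  0.05]
```

```bash
python3 -m creep '.08 0 .1 0 .05 0 20;0 0 .15 0 0 0 20;0 0 .15 0 0 0 20' 110;  python3 -c "
from h import *
go([.538,.0803,.0535])"; python3 -m creep '0 0 .15 0 0 0 20;0 0 .15 0 0 0 20' 110; python3 -c "
from h import *
go([.538,.0803,.0535])"
```

```text
t: 21.92
position: [0.5406, 0.0809, 0.0532]
eef_rot: [0.001, 0.19, 0.982, -0.001]
force: [-28.8, -1.7, 70.3]
grip_width: 0.0366
pos [0.5406 0.0809 0.0532] F [-28.8  -1.7  70.3] w 0.0366 shift [ 0.07 -0.05 -0.01] turn [-0.01  0.02]
t: 22.18
position: [0.5405, 0.0809, 0.0533]
eef_rot: [-0.0, 0.19, 0.982, -0.002]
force: [-19.6, -1.5, 44.9]
grip_width: 0.0368
pos [0.5405 0.0809 0.0533] F [-19.6  -1.5  44.9] w 0.0368 shift [ 0.07 -0.05 -0.01] turn [-0.04  0.  ]
```

```bash
python3 -m creep '.03 0 -.03 0 0 0 20;0 0 0 0 0 0 75;0 0 0 0 0 0 75;0 0 -.3 0 0 0 80;0 0 -1 0 0 0 80;0 0 -1 0 0 0 85;0 0 -1 0 0 0 90;-.3 -.2 -1 0 0 0 100;-.8 -.7 -.2 0 0 0 100;-.9 -.8 0 0 0 0 100' 80; python3 -m creep '-.9 -.8 0 0 0 0 100;-.9 -.8 0 0 0 0 100;-.8 -.7 0 0 0 0 100;-.6 -.5 0 0 0 0 100;0 0 0 0 0 0 100'
python3 - <<'E'
from h import *
import pickle
go([.6378,-.107,.08])
im=manip.get_image("wrist"); pickle.dump(im,open("w9.pkl","wb")); cv2.imwrite("pics/w9.png",im["color"])
q=proj(im,[.6378,-.107,.032]);print(q)
hsv=cv2.cvtColor(im["color"],cv2.COLOR_BGR2HSV)
m=((hsv[...,1]<70)).astype(np.uint8);N,l,s,ce=cv2.connectedComponentsWithStats(m)
for i in range(1,N):
    if s[i,4]>100 and np.hypot(*(ce[i]-q))<60: print(s[i],ce[i])
E
```

```text
t: 23.42
position: [0.5759, 0.0133, 0.1939]
eef_rot: [-0.002, 0.188, 0.982, -0.001]
force: [0.2, 0.8, 0.2]
grip_width: 0.0855
t: 24.05
position: [0.6367, -0.1063, 0.1952]
eef_rot: [-0.001, 0.189, 0.982, -0.001]
force: [0.4, 0.2, -1.0]
grip_width: 0.0856
pos [ 0.6367 -0.1063  0.1952] F [ 0.4  0.2 -1. ] w 0.0856 shift [-0.05  0.    3.84] turn [-0.02 -0.02]
[314.23017103 220.05992951]
[ 289  192   54   56 2083] [315.44791167 219.87133941]
```

```bash
python3 -m creep '-.03 0 .5 0 0 0 95;0 0 .9 0 0 0 95;0 0 .9 0 0 0 90;0 0 .9 0 0 0 85;0 0 .6 0 0 0 85;0 0 .1 0 0 0 85;0 0 0 0 0 0 85'
python3 - <<'E'
from h import *
go([.6378,-.107,.006])
E
```

```text
t: 24.98
position: [0.6337, -0.0987, 0.0713]
eef_rot: [-0.003, 0.186, 0.983, -0.0]
force: [0.7, 0.4, 0.3]
grip_width: 0.0725
pos [ 0.6337 -0.0987  0.0713] F [0.7 0.4 0.3] w 0.0725 shift [-0.24 -0.21  2.18] turn [-0.01 -0.06]
```

```bash
python3 -m creep '-.22 -.2 0 0 -.05 0 80;0 0 .4 0 0 0 80;0 0 .5 0 0 0 80;0 0 .5 0 0 0 80;0 0 .4 0 0 0 80;0 0 .2 0 0 0 80;0 0 0 0 0 0 80'
python3 - <<'E'
from h import *
go([.6378,-.107,.006])
E
```

```text
t: 25.85
position: [0.639, -0.108, 0.0085]
eef_rot: [0.001, 0.186, 0.983, -0.001]
force: [-0.3, 0.4, -0.4]
grip_width: 0.0682
pos [ 0.639  -0.108   0.0085] F [-0.3  0.4 -0.4] w 0.0682 shift [0.05 0.02 0.08] turn [-0.01  0.01]
```

```bash
python3 -m creep '.05 .02 .05 0 0 0 50;0 0 0 0 0 0 30;0 0 0 0 0 0 30;0 0 0 0 0 0 30;0 0 0 0 0 0 30' 110; python3 -c "
from h import *
go([.6378,-.107,.006])"; python3 -m creep '0 0 -.5 0 0 0 25;0 0 -1 0 0 0 25;0 0 -1 0 0 0 25;0 0 -1 0 0 0 25;0 0 -1 0 0 0 25;.3 .2 -1 0 0 0 25;.8 .7 0 0 0 0 25;.8 .7 0 0 0 0 25;.8 .7 0 0 0 0 25;.8 .7 0 0 0 0 25' 110;python3 -c "
from h import *
go([.538,.0803,.155])"
```

```text
t: 26.48
position: [0.6382, -0.1067, 0.0079]
eef_rot: [0.001, 0.186, 0.983, -0.001]
force: [0.3, -0.3, -1.9]
grip_width: 0.0434
pos [ 0.6382 -0.1067  0.0079] F [ 0.3 -0.3 -1.9] w 0.0434 shift [ 0.01 -0.02  0.06] turn [-0.01  0.03]
t: 27.72
position: [0.5725, 0.0165, 0.1871]
eef_rot: [0.005, 0.188, 0.982, -0.001]
force: [0.1, -0.3, -2.8]
grip_width: 0.0434
pos [0.5725 0.0165 0.1871] F [ 0.1 -0.3 -2.8] w 0.0434 shift [1.86 1.55 1.05] turn [-0.   0.1]
```

```bash
python3 -m creep '.7 .6 .1 0 .08 0 25;.7 .6 .2 0 0 0 25;.4 .3 .3 0 0 0 25;0 0 .3 0 0 0 25;0 0 0 0 0 0 25;0 0 0 0 0 0 25' 110
python3 - <<'E'
from h import *
import pickle
go([.538,.0803,.14])
im=manip.get_image("wrist"); pickle.dump(im,open("w10.pkl","wb")); cv2.imwrite("pics/w10.png",cv2.resize(im["color"][170:400,190:440],(750,690),interpolation=cv2.INTER_CUBIC)[:600])
E
```

```text
t: 28.48
position: [0.5382, 0.0803, 0.1626]
eef_rot: [0.003, 0.187, 0.982, -0.0]
force: [0.1, 0.6, -3.3]
grip_width: 0.0431
pos [0.5382 0.0803 0.1626] F [ 0.1  0.6 -3.3] w 0.0431 shift [ 0.01 -0.    0.75] turn [0.   0.06]
```

View pics/w10.png

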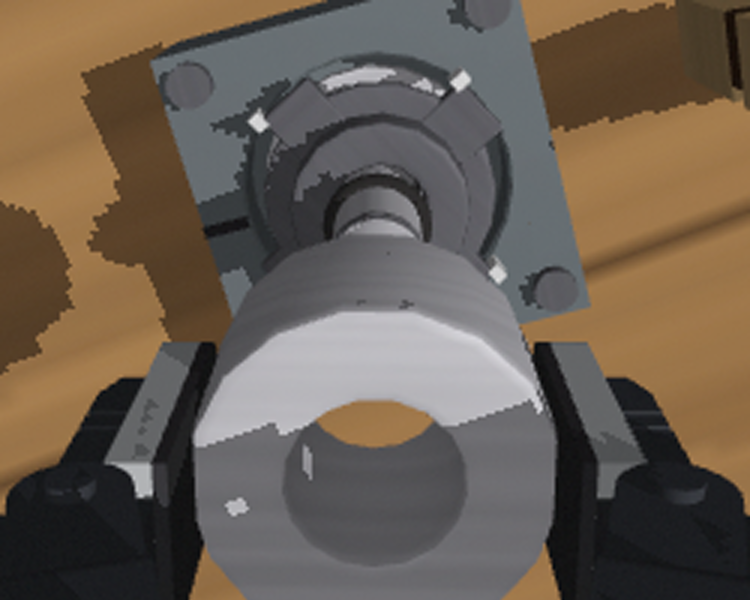

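The cutter sits level on the arbor at crop (380,170). The tall collar is held upright over it, with its bore at (376,485).

```bash
python3 -m creep '0 0 .3 0 .05 0 25;0 0 .4 0 0 0 25;0 0 .3 0 0 0 25;0 0 0 0 0 0 25' 110;python3 -c "
from h import *
go([.538,.0803,.11])"
```

```text
t: 29.02
position: [0.5384, 0.0791, 0.1298]
eef_rot: [0.0, 0.188, 0.982, -0.0]
force: [0.3, -0.1, -2.6]
grip_width: 0.043
pos [0.5384 0.0791 0.1298] F [ 0.3 -0.1 -2.6] w 0.043 shift [0.03 0.03 0.66] turn [-0.  0.]
```

```bash
python3 -m creep '.03 .04 .1 0 0 0 25;0 0 .15 0 0 0 25;0 0 .15 0 0 0 25;0 0 .15 0 0 0 25;0 0 .15 0 0 0 25' 110;python3 -c "
from h import *
go([.538,.0803,.07])"; python3 -m creep '0 0 .15 0 0 0 25;0 0 .15 0 0 0 25;0 0 .15 0 0 0 25;0 0 .15 0 0 0 25' 110;python3 -c "
from h import *
go([.538,.0803,.07])"
```

```text
t: 29.65
position: [0.5388, 0.0809, 0.1084]
eef_rot: [0.001, 0.188, 0.982, 0.0]
force: [0.3, -0.5, -2.6]
grip_width: 0.043
pos [0.5388 0.0809 0.1084] F [ 0.3 -0.5 -2.6] w 0.043 shift [ 0.02 -0.03  1.28] turn [0.   0.02]
t: 30.15
position: [0.5388, 0.0808, 0.0891]
eef_rot: [0.001, 0.188, 0.982, 0.0]
force: [-0.3, -0.2, -2.7]
grip_width: 0.043
pos [0.5388 0.0808 0.0891] F [-0.3 -0.2 -2.7] w 0.043 shift [ 0.02 -0.03  0.64] turn [0.   0.02]
```

```bash
python3 -m creep '.02 0 .15 0 0 0 25;0 0 .15 0 0 0 25;0 0 .15 0 0 0 25;.03 0 .15 0 .03 0 25' 110;python3 -c "
from h import *
go([.538,.0803,.07])"; python3 -m creep '.05 0 .12 0 .03 0 25;0 0 .12 0 0 0 25' 110;python3 -c "
from h import *
go([.538,.0803,.07])"
```

```text
t: 30.65
position: [0.5407, 0.0807, 0.0746]
eef_rot: [0.003, 0.187, 0.982, 0.0]
force: [-3.2, -0.1, 5.9]
grip_width: 0.0434
pos [0.5407 0.0807 0.0746] F [-3.2 -0.1  5.9] w 0.0434 shift [ 0.08 -0.05  0.15] turn [0.01 0.05]
t: 30.9
position: [0.5408, 0.0808, 0.0697]
eef_rot: [0.002, 0.187, 0.982, 0.0]
force: [-12.6, -0.7, 30.6]
grip_width: 0.0432
pos [0.5408 0.0808 0.0697] F [-12.6  -0.7  30.6] w 0.0432 shift [ 0.08 -0.05 -0.01] turn [0.01 0.05]
```

```bash
python3 -m creep '.06 -.03 .12 0 .05 0 25;0 0 .12 0 0 0 25' 110;python3 -c "
from h import *
go([.538,.0803,.07])"; python3 -m creep '0 0 -.03 0 0 0 25;0 0 0 0 0 0 75;0 0 0 0 0 0 80;0 0 -.3 0 0 0 80;0 0 -1 0 0 0 85;0 0 -1 0 0 0 90;0 0 -1 0 0 0 100;0 -.5 -1 0 0 0 100;0 -1 -.2 0 0 0 100;0 -1 0 0 0 0 100'; python3 -m creep '0 -.5 0 0 0 0 100;0 0 0 0 0 0 100'
python3 - <<'E'
from h import *
import pickle
w=manip.get_image("wrist");s=manip.get_image("scene")
pickle.dump((w,s),open("end.pkl","wb"))
print(proj(w,[.5386,.08,.094]))
a=cv2.resize(s["color"][170:290,270:390],(480,480),interpolation=cv2.INTER_CUBIC)
u,v=proj(w,[.5386,.08,.094]).astype(int);u0=min(max(u-80,0),480);v0=min(max(v-120,0),240)
b=cv2.resize(w["color"][v0:v0+240,u0:u0+160],(320,480),interpolation=cv2.INTER_CUBIC)
cv2.imwrite("pics/end.png",np.hstack([a,b]))
E
```

```text
t: 31.15
position: [0.5409, 0.0808, 0.0696]
eef_rot: [0.001, 0.187, 0.982, 0.001]
force: [-19.8, -1.6, 37.9]
grip_width: 0.0436
pos [0.5409 0.0808 0.0696] F [-19.8  -1.6  37.9] w 0.0436 shift [ 0.08 -0.05 -0.01] turn [0.02 0.02]
t: 32.4
position: [0.5141, 0.011, 0.2128]
eef_rot: [0.003, 0.185, 0.983, 0.001]
force: [0.0, -0.5, -0.6]
grip_width: 0.0858
t: 32.65
position: [0.5086, -0.0046, 0.2138]
eef_rot: [0.004, 0.186, 0.982, 0.001]
force: [0.5, 0.1, 1.0]
grip_width: 0.0852
[435.34657092 225.01981029]
```

View pics/end.png

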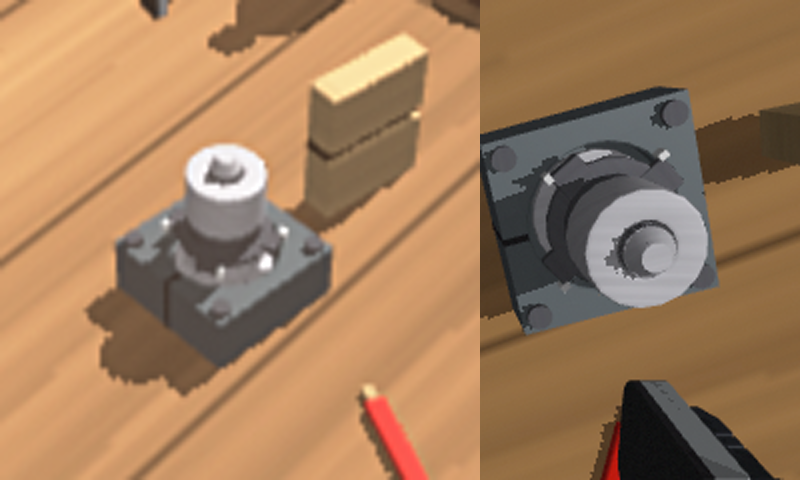

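Run:
```python
from h import *
import pickle
w,s=pickle.load(open("end.pkl","rb"))
sc=lambda x,y:(270+x/4-.4,170+y/4-.4); wc=lambda x,y:(355+(x-480)/2-.25,105+y/2-.25)
# top face of tall collar: scene ellipse x186-267,y144-~200 ; wrist circle x585-708,y190-307 ; tip wrist (656,254), scene (226,160)
print("top face",tri([(s,sc(226.5,172)),(w,wc(646.5,248.5))]))
print("tip",tri([(s,sc(224,157)),(w,wc(657,255))]))
t=manip.get_image("top");a=pickle.load(open("top0.pkl","rb"))["color"];d=cv2.absdiff(a,t["color"]).max(2)
N,l,st,ce=cv2.connectedComponentsWithStats((d>60).astype(np.uint8))
print([(x.tolist()) for x in st[1:] if x[4]>25])
```

```text
top face (array([0.54130715, 0.08029842, 0.09626092]), [np.float64(0.0001557244302747542), np.float64(0.0001557244302747599)])
tip (array([0.5403667 , 0.07982906, 0.10781482]), [np.float64(0.000735931037632508), np.float64(0.000735931037632485)])
[[362, 221, 24, 19, 311], [168, 224, 207, 256, 17253], [303, 254, 10, 7, 43], [294, 260, 19, 14, 125], [436, 267, 15, 17, 93], [378, 268, 161, 212, 12740], [0, 363, 166, 117, 8231], [8, 377, 41, 49, 827], [333, 390, 48, 33, 773], [310, 429, 9, 18, 45], [338, 448, 19, 16, 35], [295, 450, 8, 15, 62], [330, 457, 28, 23, 163], [301, 461, 9, 19, 40]]
```

By image the tall collar's top stands at 96 mm, against 94 mm nominal. The held stops matched nominal to 0.3 mm, and the cameras are only good to about 2 mm. I'll press the top with the fingertips either side of the shaft to be sure.

```bash
python3 -m creep '.1 .9 -.05 0 .07 0 35;.1 .9 0 0 0 0 35;.1 .9 0 0 0 0 35;0 .3 .3 0 0 0 35;0 0 .6 0 0 0 35;0 0 .6 0 0 0 35;0 0 .6 0 0 0 35;0 0 .4 0 0 0 35;0 0 0 0 0 0 35' 60;python3 -c "
from h import *
go([.5387,.0805,.092])"
```

```text
t: 33.92
position: [0.5309, 0.0876, 0.1306]
eef_rot: [-0.004, 0.184, 0.983, 0.001]
force: [0.1, -0.4, 0.1]
grip_width: 0.0297
pos [0.5309 0.0876 0.1306] F [ 0.1 -0.4  0.1] w 0.0297 shift [-0.34 -0.13  1.28] turn [ 0.01 -0.08]
```

```bash
python3 -m creep '-.33 -.13 0 0 -.07 0 35;0 0 .05 0 0 0 35;0 0 .3 0 0 0 35;0 0 .3 0 0 0 35' 60;python3 -c "
from h import *
go([.5387,.0805,.092])"
```

```text
t: 34.42
position: [0.5414, 0.0791, 0.1123]
eef_rot: [0.002, 0.184, 0.983, 0.001]
force: [-0.2, -0.2, 1.0]
grip_width: 0.0299
pos [0.5414 0.0791 0.1123] F [-0.2 -0.2  1. ] w 0.0299 shift [0.1  0.01 0.68] turn [0.02 0.04]
```

```bash
python3 -m creep '.08 .01 .15 0 .03 0 35;0 0 .15 0 0 0 35;0 0 .12 0 0 0 35;0 0 .12 0 0 0 35' 60;python3 -c "
from h import *
go([.5387,.0805,.092])"; python3 -m creep '0 0 .1 0 0 0 35;0 0 .1 0 0 0 35' 60;python3 -c "
from h import *
go([.5387,.0805,.092])"
```

```text
t: 34.92
position: [0.5386, 0.0807, 0.0944]
eef_rot: [0.0, 0.184, 0.983, 0.001]
force: [-1.9, -0.3, 4.8]
grip_width: 0.03
pos [0.5386 0.0807 0.0944] F [-1.9 -0.3  4.8] w 0.03 shift [-0.01 -0.    0.08] turn [ 0.02 -0.  ]
t: 35.17
position: [0.5394, 0.0805, 0.0935]
eef_rot: [0.0, 0.184, 0.983, 0.001]
force: [-13.8, -1.1, 32.3]
grip_width: 0.03
pos [0.5394 0.0805 0.0935] F [-13.8  -1.1  32.3] w 0.03 shift [ 0.02 -0.01  0.05] turn [0.01 0.01]
```

The stack is solid under 32 N, twice what an O-ring needs. I'll retract and hand in.

```bash
python3 -m creep '0 0 -.2 0 0 0 35;0 0 -1 0 0 0 35;0 0 -1 0 0 0 35;0 0 -1 0 0 0 35;0 0 -.5 0 0 0 35;0 0 0 0 0 0 35'
python3 - <<'E'
from h import *
go([.54,.08,.2]); w=manip.get_image("wrist");cv2.imwrite("pics/last.png",w["color"][:,20:620])
E
```

```text
t: 35.92
position: [0.5393, 0.0805, 0.2077]
eef_rot: [0.001, 0.184, 0.983, 0.001]
force: [1.6, 0.5, 0.3]
grip_width: 0.0299
pos [0.5393 0.0805 0.2077] F [1.6 0.5 0.3] w 0.0299 shift [-0.03 -0.01  0.26] turn [0.02 0.01]
```

View pics/last.png

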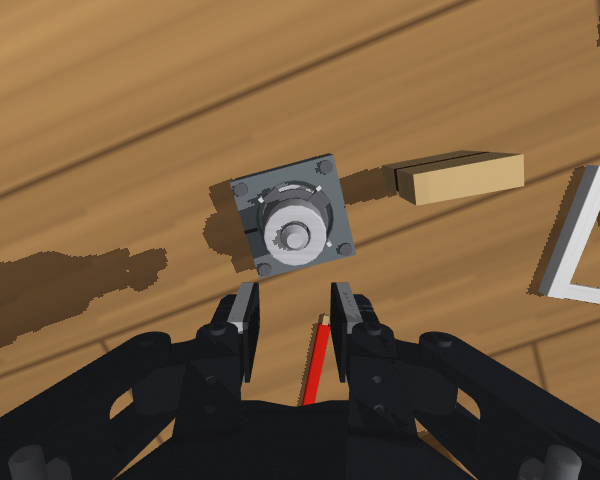

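The stack stands upright at (293,235), the gripper is clear, and the sample and pencil look undisturbed.

```bash
python3 -c "
from station import manip
print(manip.finish_job())"
```

```text
the job is handed in; nothing more can be done
None
```

I built the stack on the arbor and handed the job in at about 36 s of the 72 s allowed. From the flange up it is the short collar, the cutter (same way up as it lay), then the tall collar. The sample beside the arbor has its groove at about 47 mm, so it is the low one and the short collar goes underneath.

**Checks that agreed:**
- **Cutter:** it came to a hard stop with its underside at about 39.8 mm (nominal 40). That push peaked at 70 N on the wrist, under the 120 N limit.
- **Tall collar:** it came to a hard stop with its underside at about 61.8 mm (nominal 62).
- **Final press:** I pushed on the tall collar's top with the fingertips at about 32 N, twice what an O-ring needs. The stack moved less than 1 mm.
- **Last wrist view:** the stack looks upright and centred. The near sample and the pencil look undisturbed, and the gripper is clear.

**Checks that disagreed or were weak:**
- **Image height:** measured from the pictures, the tall collar's top was at about 96 mm against 94 mm nominal. That is about the cameras' 2 mm accuracy. I took it before the final press and did not repeat it.
- **Grip width:** the gripper read 2.6 to 5 mm narrower than the true diameters, I think because the pads give.
- **First grasp:** I first gripped the short collar about 6 mm off centre, so I opened and gripped it again.
- **Other bystanders:** I compared top views from before and after. Parts of the view are masked by the arm, and I did not check the far items one by one.

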